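Put the mixed-up inspection things back on their own bench plates

ROBOT

A 6-joint arm with a two-finger parallel gripper is mounted at the origin on a cart in front of the work surface, level with it; the furniture and walls round the work are solid. World frame = base frame: x ahead of the robot, y to its left, z up, the work surface at z = 0. Lengths are in m, angles in rad, forces in N, time in s.
With the tool pointing down it reaches from about 0.325 to 0.925 m from the base axis. Payload 3.1 kg.
Tool frame: the origin (TCP) lies between the finger pads; the fingertips stand 17 mm ahead of it and the grasp point (between the pads) lies 2 mm behind it; z points along the fingers, y is the line along which they close (so a half turn about z gives the same grasp; the last joint's range is limited). The gripper opens to 85 mm and grips with 20 to 120 N. Pads are 22 mm wide; open, the fingers measure 114 mm over their backs; the gripper's body (76 mm by 85 mm) begins 54 mm behind the grasp point. The pads swing forward as they close: fully open they stand 13 mm farther back than shut.
Start: joints at [-1.239, 0.217, 1.613, -0, 1.311, -0.112], TCP at [0.268, -0.564, 0.248] pointing down, gripper open.
Joint ranges: [-2.75, 2.75], [-0.78, 2.1], [0.31, 2.55], [-1.13, 4.27], [0.13, 2.63], [-2.58, 2.58]. Speed limits (rad/s): [2.79, 2.79, 3.14, 3.14, 3.14, 3.14].

INTERFACE

Orientations are given as a 3x3 rotation matrix whose columns are the frame's x, y, z axes.
In Python, from station import manip gives the robot as it stands.
- The arm moves only by the tool step_arm, never from a script. Its argument "moves" is a list of rows, each a list of 3 entries, a list of its own where there are three numbers: the shift along the tool's x, y, z in units of 0.2 m (1.0 is 0.2 m), then the turn about the tool's z in units of 360 degrees (1.0 is 360 degrees), then the opening, from -1 (shut) to 1 (fully open). In form: [[[tx, ty, tz], turn, grip], ...]. A call has 1 to 12 rows; each row is the pose to reach, as a shift and turn from the pose commanded when the call began, along the tool's axes at that moment, turning the shorter way round; what a row does not reach only later rows make up. A row lasts 1/8 s, in which the tool goes at most 62.5 mm and 10.7 degrees, less where a joint would pass 70% of its speed; a pose out of reach is approached as far as the arm can. A call with a number of a shift or a turn outside -1 to 1 is refused whole. A call with a gripper value outside its range is refused whole. The fingers move at their own pace and stop on an object; "force" is the grip in N (left out, the last holds). Time passes only in rows, so rows that repeat a pose let the fingers close. It gives the time, the measured TCP pose, the force, the opening and the grip force at its end, in the units of the state.
- manip.observe(): the state, without advancing time (a new reading comes with each control period).
- manip.read_camera(name): name is "side" or "top"; returns a dict with "img" (420x560x3 uint8, blue, green, red), "camera_matrix" (3x3 intrinsics, pixels), "k1" (the pictures are not rectified: a ray, as slopes to the right and down, at radius r is drawn at 1 + k1 r^2 times it, then the intrinsics apply), "cam_to_world" (4x4, takes a point from camera to world coordinates). Camera axes: x right, y up, looking along -z (the intrinsics and any distortion apply to the point x, -y, -z); pixel columns grow to the right and rows downward; lengths in m; the calibration is good to about 2 mm. A picture is of the moment at which its call begins. There is no depth.
- manip.finish_job(): hands the job in; it is judged then, once.
Trained networks look in a picture, given as the dict that the camera call returned (one of the last four; its "shot" number tells which), for a name from the list of things; names that differ only in an ending like _2 or _b are one class to them, and where a whole thing is asked for, a point or a joint stands for the part that bears it (a point fixed in the world has none). Each returns a list of dicts, best first, with "confidence" (0 to 1); they miss things now and then, are a little off and sometimes report something else, mostly with a low value. They report only what shows in the picture. A call takes as long as a camera call. They do not tell look-alikes from the thing itself.
- manip.recognise(picture, query): "centre" ([column, row] in pixels, amid what is visible of it).
- manip.regions_of(picture, query): "mask" (420x560 bool, what is visible of it) and "centre" ([column, row] in pixels, amid what is visible of it).
The state is a dict: "clock": time; "joint_pos": joint angles; "joint_vel": joint speeds; "joint_torque": joint torques, N m; "tool_pos": TCP position; "tool_rot": TCP orientation; "contact_force": force on the tool from outside, world axes, zero at the start; "wrist_torque": the same for the moment, N m; "opening": finger opening in m; "grip_force": force on a finger pad.
Only numpy, scipy, OpenCV 4.12 (cv2) and the standard library are available. Lean on these libraries where they do the work, as an engineer would, in place of code of your own. Each camera call takes 0.05 s, during which the arm holds its last target. There are 200 camera calls.

TASK

The fibre-inspection things have been put on each other's bench plates: stand each one upright in the middle of its own plate, the brown vial on the small round one, the loupe on the large round one, the lamp carton on the square one and the metal adapter block on the oblong one; a thing that is already right can stay. The empty triangular plate is there to set a thing aside on the way, for nothing may be put down on the bare bench, and it must be empty again at the end. Leave the petri dish where it is.

Things in the scene. Friction and masses are not known exactly. Their poses are not given: they have to be found in the camera images.
- vial: Small brown screw-cap vial with a black cap, standing upright: 23 mm diameter and 42 mm high, with a 20 mm wide cap to 52 mm total. Origin: centre of its underside, z up. 22 g.
- loupe: Standing loupe: round, 39 mm diameter, 42 mm high, clear lower part and black upper part; its body is solid only in the lower 27 mm, so grip it there. Origin: centre of its underside, z up. 45 g.
- carton: Closed upright cream carton of a spare lamp, 45 x 45 mm, 68 mm high. Origin: centre of its underside, z up, x and y square to its faces. 30 g.
- adapter: Aluminium fibre adapter, a grey rectangular block with a short round ferrule at one end: 32 mm wide (own x), 55 mm long with ferrule (own y), 28 mm high (flat top at 26 mm, screw heads above). Origin: centre of the underside of the whole, z up. The block itself runs from y = -17 to +28 mm and the ferrule on from there to y = -28 mm, so grip across x at about y = +5 mm. 90 g.
- plate_small_round: Fixed aluminium bench plate with a grey flat top and no rim, round, 60 mm diameter, 14 mm thick. Origin: centre of its underside, z up; top at z = 14 mm. The vial's place.
- plate_large_round: Fixed aluminium bench plate with a grey flat top and no rim, round, 94 mm diameter, 14 mm thick. Origin: centre of its underside, z up; top at z = 14 mm. The loupe's place.
- plate_square: Fixed aluminium bench plate with a grey flat top and no rim, square, 84 x 84 mm, 14 mm thick. Origin: centre of its underside, z up; top at z = 14 mm. The carton's place.
- plate_oblong: Fixed aluminium bench plate with a grey flat top and no rim, oblong, 64 mm (own x) by 112 mm (own y), 14 mm thick. Origin: centre of its underside, z up; top at z = 14 mm. The adapter's place.
- plate_triangle: Fixed aluminium bench plate with a grey flat top and no rim, equilateral triangle, corners 64 mm and sides 32 mm from the centre, 14 mm thick. Origin: centre of its underside, z up; top at z = 14 mm. Empty at the start: the stopover.
- petri: Lidded clear petri dish with two chips, 62 mm diameter, 14 mm high, on the bench between the plates; a bystander. Origin: centre of its underside. (Mind the computer screen that overhangs the back of the bench: edge-on to the robot at y = 0.12 to 0.17 m, from x = 0.60 m backward and z = 0.33 to 0.65 m; cross in front of it with the wrist drawn back toward the robot, x about 0.43 m.)
Things that resemble listed ones, but are neither listed nor needed, are in the scene too. Leave any yellow look-alike of the adapter alone.

How it is judged:
By the outcome, as a careful person would: the job done as asked, in the order asked, and still so for the second after the job is handed in, with the robot touching nothing.
It also fails if it takes over 134 s, if anything falls off the work surface, if the arm or the gripper's body presses on something with over 40 N, if the wrist force passes 120 N, or if a joint passes its speed limit or range.

## Working session

There is one attempt and no reset: what is moved stays moved. The work goes in short steps, Python scripts to look and compute and a tool call to move; the robot and the scene stay as the last step left them, time stands still between calls to the robot, and variables do not carry over. Pictures are saved under pics/ and viewed, at most 14 in all, crops included, and the job is handed in when it is done.

Besides the shell and the picture viewer there is one more tool, called after "Call:" by a JSON object that holds its "name" and its "arguments". step_arm: Moves the arm, as the interface text tells. Shifts and turns lie within -1 to 1; 1 stands for 0.2 m of shift or 360 degrees of turn. Its arguments: {"type":"object","properties":{"moves":{"type":"array","items":{"type":"array"}},"force":{"type":"number"}},"required":["moves"]}

```bash
ls; mkdir -p pics; cat > h.py <<'E'
import numpy as np, cv2
from station import manip
def ray(p,uv):
    K=p["camera_matrix"];k=p["k1"]
    K=np.array(K)
    d=np.array([(uv[0]-K[0,2])/K[0,0],(uv[1]-K[1,2])/K[1,1]]);s=d.copy()
    for _ in range(30): s=d/(1+k*(s@s))
    T=np.array(p["cam_to_world"]); return T[:3,3],T[:3,:3]@np.array([s[0],-s[1],-1])
def at(p,uv,z):
    o,d=ray(p,uv); return o+d*(z-o[2])/d[2]
def proj(p,X):
    T=np.array(p["cam_to_world"]);K=np.array(p["camera_matrix"])
    c=T[:3,:3].T@(np.array(X)-T[:3,3]); s=np.array([c[0],-c[1]])/-c[2]; s=s*(1+p["k1"]*(s@s))
    return np.array([K[0,0]*s[0]+K[0,2],K[1,1]*s[1]+K[1,2]])
E
python3 - <<'E'
from h import *
np.set_printoptions(precision=4,suppress=True)
for n in("top","side"):
    p=manip.read_camera(n); cv2.imwrite(f"pics/{n}0.png",p["img"]); print(n,np.array(p["cam_to_world"]),p["k1"],np.array(p["camera_matrix"]))
    for q,z in [("vial",.066),("loupe",.056),("carton",.082),("adapter",.04),("plate_small_round",.014),("plate_large_round",.014),("plate_square",.014),("plate_oblong",.014),("plate_triangle",.014),("petri",.014)]:
        for r in manip.regions_of(p,q)[:3]:
            print(q,round(r["confidence"],2),np.round(r["centre"]),at(p,r["centre"],z)[:2],r["mask"].sum())
print(manip.observe())
E
```

```text
pics
top [[ 0.0142  0.9783 -0.2066  0.3212]
 [-0.9999  0.0147  0.0007  0.0145]
 [ 0.0037  0.2066  0.9784  0.9593]
 [ 0.      0.      0.      1.    ]] 0.0475555652803466 [[449.1539   0.     286.4781]
 [  0.     449.1539 208.0989]
 [  0.       0.       1.    ]]
vial 0.71 [237. 245.] [0.4335 0.1121] 131
vial 0.29 [408. 239.] [ 0.4512 -0.2307] 808
loupe 0.94 [398. 176.] [ 0.5848 -0.2184] 420
loupe 0.56 [388. 248.] [ 0.4333 -0.1919] 865
carton 0.86 [408. 237.] [ 0.4522 -0.226 ] 770
carton 0.74 [400. 176.] [ 0.5773 -0.2143] 405
adapter 0.91 [317. 238.] [ 0.4541 -0.0504] 396
adapter 0.68 [262. 181.] [0.5736 0.0674] 366
plate_small_round 0.7 [400. 175.] [ 0.5983 -0.2317] 405
plate_small_round 0.66 [314. 246.] [ 0.4395 -0.0465] 286
plate_large_round 0.66 [389. 183.] [ 0.579  -0.2085] 1080
plate_square 0.74 [229. 249.] [0.4303 0.1328] 1466
plate_oblong 0.68 [389. 247.] [ 0.4407 -0.2027] 833
plate_triangle 0.58 [155. 245.] [0.4368 0.2889] 1266
petri 0.71 [316. 170.] [ 0.6073 -0.0498] 611
side [[ 0.9999  0.0019  0.0117  0.5341]
 [ 0.0101  0.3729 -0.9278 -0.7801]
 [-0.0062  0.9279  0.3728  0.3782
[... 660 characters left out ...]
56 [256. 192.] [0.4555 0.294 ] 378
petri 0.67 [324. 252.] [ 0.6111 -0.0711] 505
petri 0.64 [245. 204.] [0.431  0.1984] 199
{'clock': 1.1, 'joint_pos': array([-1.2392,  0.2169,  1.6134,  0.    ,  1.3113, -0.1122]), 'joint_vel': array([-0.0012, -0.0001,  0.0002, -0.    ,  0.    , -0.0014]), 'joint_torque': array([ -0.0003, -39.6899, -30.4262,  -0.    ,   0.0008,   0.    ]), 'tool_pos': array([ 0.2684, -0.5644,  0.2483]), 'tool_rot': array([[ 0.9031,  0.4294, -0.    ],
       [ 0.4294, -0.9031,  0.    ],
       [ 0.    , -0.    , -1.    ]]), 'contact_force': array([-0.6635, -0.0509, -0.2206]), 'wrist_torque': array([ 0.0059,  0.0097, -0.0066]), 'grip_force': 0.0, 'opening': 0.08549978826022737}
```

```bash
python3 - <<'E'
import cv2
a=cv2.imread("pics/top0.png")[120:320,100:480]
cv2.imwrite("pics/topc.png",cv2.resize(a,(800,421),interpolation=cv2.INTER_CUBIC))
a=cv2.imread("pics/side0.png")[150:360,150:430]
cv2.imwrite("pics/sidec.png",cv2.resize(a,(800,600),interpolation=cv2.INTER_CUBIC))
E
```

```text
(no output)
```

View pics/topc.png

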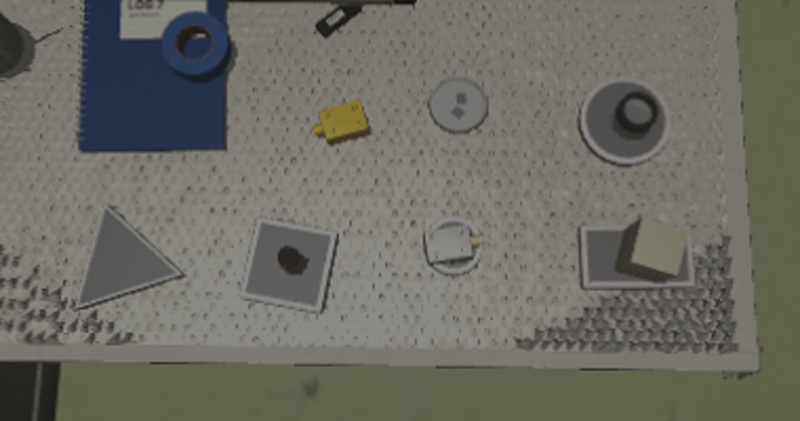

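View pics/sidec.png

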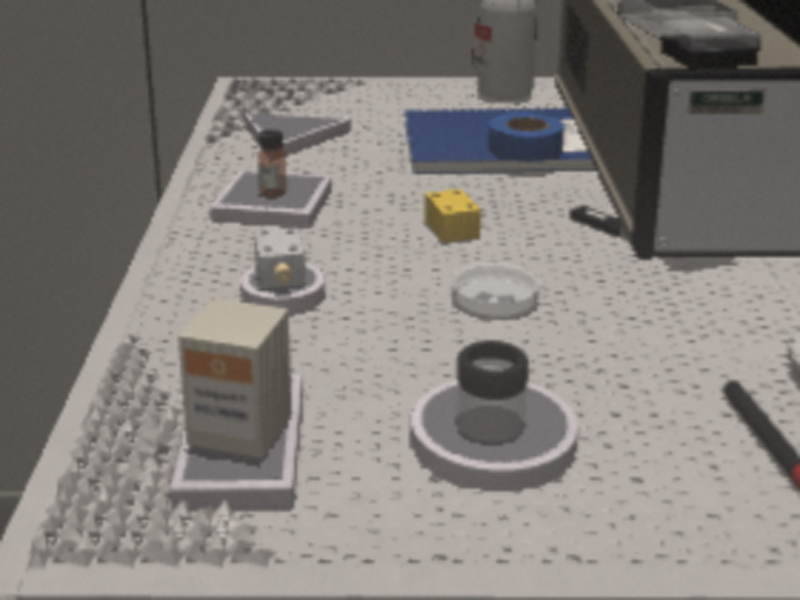

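The top view shows the triangular plate empty at crop (125,260). The vial (290,260) is on the square plate, the grey adapter (450,243) on the small round one, the carton (655,247) on the oblong one, and the loupe (634,112) on its own large round one. The only look-alike is the yellow block at (343,120). The grey block on the small round plate is therefore the adapter. The remaining three form a cycle: vial→triangle, carton→square, adapter→oblong, vial→small round.

```bash
cat > fit.py <<'E'
from h import *
from scipy.optimize import differential_evolution as DE
def poly(c,n=30):
    c=np.array(c,float); return np.vstack([a+(b-a)*np.linspace(0,1,n,endpoint=False)[:,None] for a,b in zip(c,np.roll(c,-1,0))])
t=np.linspace(0,2*np.pi,90,endpoint=False); circ=lambda r:r*np.c_[np.cos(t),np.sin(t)]
rect=lambda w,h:poly([[-w/2,-h/2],[w/2,-h/2],[w/2,h/2],[-w/2,h/2]])
tri=poly([[64e-3*np.cos(a),64e-3*np.sin(a)] for a in (0,2*np.pi/3,4*np.pi/3)])
def fit(ps,shape,z,x0,rng,yaw,sign,d=.0025,inset=0):
    """sign +1: outside brighter"""
    G=[cv2.GaussianBlur(cv2.cvtColor(p["img"],cv2.COLOR_BGR2GRAY),(0,0),.6).astype(np.float32) for p in ps]
    def samp(i,P):
        uv=proj_n(ps[i],np.c_[P,np.full(len(P),z)]).astype(np.float32)
        return cv2.remap(G[i],uv[:,:1],uv[:,1:],cv2.INTER_LINEAR).ravel()
    def cost(v):
        c,s=np.cos(v[2]),np.sin(v[2]);R=np.array([[c,-s],[s,c]]);r=np.abs(shape).max()
        f=lambda k:shape*(1+(k-inset)/(r if len(shape)!=90 or 1 else r))@R.T+v[:2]
        return -sum(np.clip(sign*(samp(i,f(d))-samp(i,f(-d))),-15,40).mean() for i in range(len(ps)))
    b=[(x0[0]-rng,x0[0]+rng),(x0[1]-rng,x0[1]+rng),yaw]
    r=DE(cost,b,seed=1,popsize=20,tol=1e-6,maxiter=80); return r.x,r.fun
def proj_n(p,X):
    T=np.array(p["cam_to_world"]);K=np.array(p["camera_matrix"])
    c=(X-T[:3,3])@T[:3,:3]; s=np.c_[c[:,0],-c[:,1]]/-c[:,2:]; s=s*(1+p["k1"]*(s**2).sum(1,keepdims=True))
    return s*[K[0,0],K[1,1]]+[K[0,2],K[1,2]]
E
cat > m1.py <<'E'
from fit import *
np.set_printoptions(precision=4,suppress=True)
pt=manip.read_camera("top");psd=manip.read_camera("side")
def full(c): return (100+c[0]/2.105,120+c[1]/2.105)
J=[("small",circ(.03),.014,(452,247),(0,1e-6),1,.002),("large",circ(.047),.014,(623,121),(0,1e-6),1,.002),
("square",rect(.084,.084),.014,(290,265),(-.5,.5),1,.002),("oblong",rect(.064,.112),.014,(636,258),(-.3,.3),1,.002),
("tri",tri,.014,(125,260),(-1.05,1.05),1,.002),
("carton",rect(.045,.045),.082,(658,248),(-.5,.5),-1,0),("loupe",circ(.0195),.056,(636,111),(0,1e-6),1,0),
("adapter",rect(.032,.045),.040,(448,243),(-.4,.4),-1,0),("vial",circ(.010),.066,(290,260),(0,1e-6),1,0)]
res={}
for n,s,z,c,yw,sg,ins in J:
    x0=at(pt,full(c),z)[:2]; o=[n]
    for ps in ([pt],[psd],[pt,psd]):
        x,f=fit(ps,s,z,x0,.015,yw,sg,inset=ins); o+=[x.round(4),round(f,1)]
    print(*o); res[n]=x
for p,nm,(y,x,h,w) in ((pt,"ft",(200,130,90,320)),(psd,"fs",(150,180,190,200))):
    k=2.5 if nm=="ft" else 3
    im=cv2.resize(p["img"],None,fx=k,fy=k,interpolation=cv2.INTER_CUBIC)
    for n,s,z,*_ in J:
        v=res[n];c_,s_=np.cos(v[2]),np.sin(v[2]);P=s@np.array([[c_,-s_],[s_,c_]]).T+v[:2]
        for u in proj_n(p,np.c_[P,np.full(len(P),z)])*k+(k-1)/2: im[int(round(u[1])),int(round(u[0]))]=(0,0,255)
    if nm=="ft": y,x,h,w=130,130,150,315
    cv2.imwrite(f"pics/{nm}.png",im[int(y*k):int((y+h)*k),int(x*k):int((x+w)*k)])
E
python3 m1.py
```

```text
small [ 0.4566 -0.0451  0.    ] -17.6 [ 0.4636 -0.0394  0.    ] -19.0 [ 0.4568 -0.044   0.    ] -35.1
large [ 0.5892 -0.2204  0.    ] -24.8 [ 0.6007 -0.2223  0.    ] -17.4 [ 0.5894 -0.2206  0.    ] -40.2
square [ 0.4343  0.1141 -0.1771] -30.0 [ 0.4473  0.1203 -0.1171] -20.7 [ 0.4358  0.1234 -0.1791] -36.2
oblong [ 0.4582 -0.2264  0.017 ] -19.2 [ 0.4519 -0.2275  0.1629] -20.6 [ 0.449  -0.2269  0.0225] -38.6
tri [0.4357 0.2847 0.3326] -21.5 [0.4448 0.2653 0.0987] -9.7 [0.4351 0.2846 0.3319] -23.6
carton [ 0.4524 -0.2347 -0.2718] -23.2 [ 0.4549 -0.2372 -0.2721] -28.1 [ 0.4543 -0.2361 -0.3182] -49.9
loupe [ 0.5914 -0.2269  0.    ] -23.3 [ 0.5924 -0.2348  0.    ] -28.0 [ 0.5926 -0.2279  0.    ] -45.4
adapter [ 0.4592 -0.0418  0.1336] -15.3 [ 0.4605 -0.0432  0.1305] -19.8 [ 0.4598 -0.0429  0.1586] -33.9
vial [0.439  0.1129 0.    ] -28.7 [0.4417 0.0951 0.    ] -23.2 [0.4405 0.1115 0.    ] -46.9
```

View pics/ft.png

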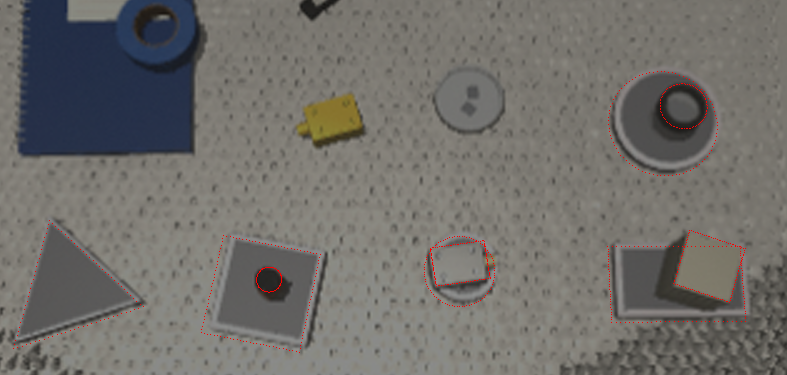

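View pics/fs.png

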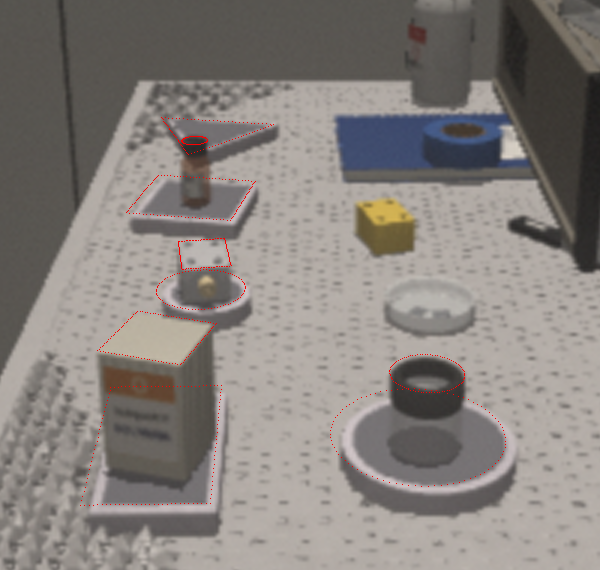

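Carton, vial, loupe and adapter tops fit well. The plate outlines snapped to the wrong side of the white rim, so I'll fit the plates again with the grey area's inset as a free parameter.

```bash
cat > m2.py <<'E'
from fit import *
np.set_printoptions(precision=4,suppress=True)
pt=manip.read_camera("top");psd=manip.read_camera("side")
J=[("small",circ(.03),.014,(.4476,-.0451),(0,1e-6)),("large",circ(.047),.014,(.587,-.2254),(0,1e-6)),
("square",rect(.084,.084),.014,(.438,.115),(-.5,.3)),("oblong",rect(.064,.112),.014,(.449,-.232),(-.2,.2)),
("tri",tri,.014,(.4357,.2847),(-.2,.7))]
G=[cv2.GaussianBlur(cv2.cvtColor(p["img"],cv2.COLOR_BGR2GRAY),(0,0),.6).astype(np.float32) for p in (pt,psd)]
P=(pt,psd);res={}
for n,s,z,x0,yw in J:
    # outward normals for true offsets
    tn=np.roll(s,-1,0)-np.roll(s,1,0); nr=np.c_[tn[:,1],-tn[:,0]]; nr/=np.linalg.norm(nr,axis=1)[:,None]
    def cost(v,I):
        c,q=np.cos(v[2]),np.sin(v[2]);R=np.array([[c,-q],[q,c]]);o=0
        def S(i,k):
            uv=proj_n(P[i],np.c_[(s+nr*(k-v[3]))@R.T+v[:2],np.full(len(s),z)]).astype(np.float32)
            return cv2.remap(G[i],uv[:,:1],uv[:,1:],cv2.INTER_LINEAR).ravel()
        return -sum(np.clip(S(i,.002)-S(i,-.002),-15,50).mean() for i in I)
    o=[n]
    for I in ((0,),(1,),(0,1)):
        r=DE(cost,[(x0[0]-.012,x0[0]+.012),(x0[1]-.012,x0[1]+.012),yw,(0,.006)],args=(I,),seed=1,popsize=20,tol=1e-6,maxiter=100);o+=[r.x,round(r.fun,1)]
    print(*o);res[n]=r.x
a=[]
for p,k,(y,x,h,w) in ((pt,2.5,(130,130,150,315)),(psd,2.5,(170,190,160,190))):
    im=cv2.resize(p["img"],None,fx=k,fy=k,interpolation=cv2.INTER_CUBIC)
    for n,s,z,*_ in J:
        v=res[n];c_,s_=np.cos(v[2]),np.sin(v[2]);Q=s@np.array([[c_,-s_],[s_,c_]]).T+v[:2]
        for u in proj_n(p,np.c_[Q,np.full(len(Q),z)])*k+(k-1)/2: im[int(round(u[1])),int(round(u[0]))]=(0,0,255)
    a.append(im[int(y*k):int((y+h)*k),int(x*k):int((x+w)*k)])
H=np.zeros((600,790,3),np.uint8);H[:375,:787]=a[0][:375,:787]
cv2.imwrite("pics/f2t.png",a[0]);cv2.imwrite("pics/f2s.png",a[1])
E
python3 m2.py
```

```text
small [ 0.4563 -0.0467  0.      0.001 ] -18.2 [ 0.4596 -0.0473  0.      0.006 ] -28.5 [ 0.4562 -0.0462  0.      0.0015] -32.7
large [ 0.5897 -0.221   0.      0.0015] -22.2 [ 0.5949 -0.2264  0.      0.006 ] -40.9 [ 0.5951 -0.2257  0.      0.006 ] -74.1
square [ 0.4346  0.1141 -0.1731  0.0016] -29.0 [ 0.4395  0.118  -0.1777  0.006 ] -20.7 [ 0.4397  0.1183 -0.1755  0.006 ] -46.4
oblong [ 0.4539 -0.232   0.0217  0.006 ] -23.0 [ 0.4519 -0.2317  0.0538  0.0051] -26.1 [ 0.4536 -0.2322  0.0215  0.006 ] -47.3
tri [0.4353 0.2846 0.3324 0.0014] -28.3 [0.4311 0.2823 0.3256 0.001 ] -15.6 [0.4349 0.2845 0.3348 0.0013] -33.2
```

View pics/f2t.png

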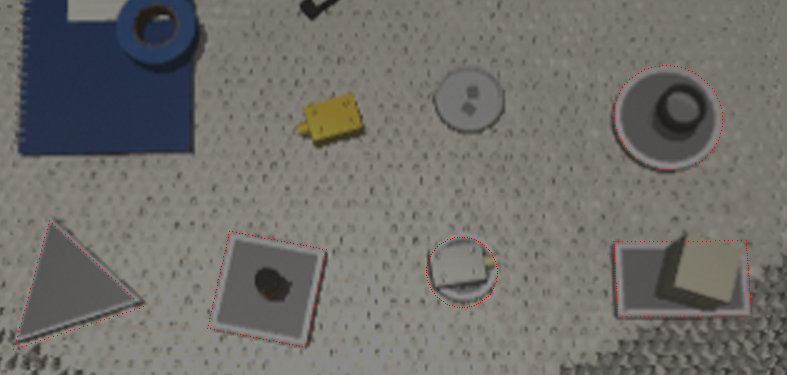

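View pics/f2s.png

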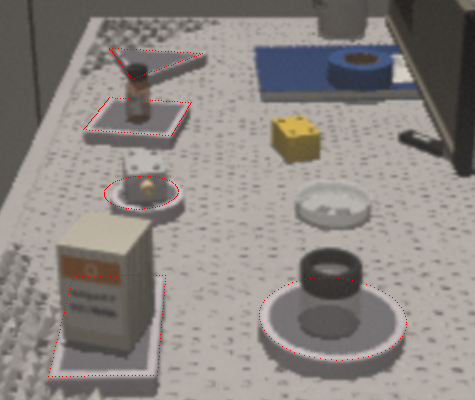

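The plates now fit consistently with about 5–6 mm of rim:

| Thing | x | y | yaw |
|---|---|---|---|
| Small round plate | .4596 | -.0473 | – |
| Large round plate | .595 | -.226 | – |
| Square plate | .4396 | .118 | -.176 |
| Oblong plate | .4536 | -.232 | .02 |
| Triangle plate | .436 | .284 | – |

The loupe is within about 3 mm of its plate's centre, so it stays. I'm starting with the vial.

Call:
{"name": "step_arm", "arguments": {"moves": [[[0.75,-0.9,0],-0.18,1],[[0.75,-0.9,0],-0.18,1],[[0.75,-0.9,0],-0.18,1],[[0.75,-0.9,0],-0.18,1],[[0.75,-0.9,0],-0.18,1],[[0.75,-0.9,0],-0.18,1],[[0.75,-0.9,0],-0.18,1],[[0.75,-0.9,0],-0.18,1]], "force": 30}}

```text
clock: 2.3
tool_pos: [0.3266, -0.3376, 0.2484]
tool_rot: [[-0.001, 1.0, 0.0], [1.0, 0.001, -0.0], [-0.0, 0.0, -1.0]]
contact_force: [-0.5, 0.3, 0.1]
opening: 0.0859
grip_force: 0.0
```

```bash
cat > go.py <<'E'
import sys
from h import *
s=manip.observe();R=s["tool_rot"];p=s["tool_pos"]
psi=np.arctan2(R[1,0],R[0,0])
a=[float(v) for v in sys.argv[1:]]
d=R.T@(np.array(a[:3])-p)/.2
tu=-(a[3]-psi)/(2*np.pi) if len(a)>3 else 0
print("at",p.round(4),"psi",round(psi,4),"shift",d.round(3),"turn",round(tu,4),"clk",round(s["clock"],1),"F",s["contact_force"].round(1),"op",round(s["opening"],4))
E
python3 go.py .4395 .113 .12 1.571
```

```text
at [ 0.3266 -0.3376  0.2484] psi 1.572 shift [2.252 0.567 0.642] turn 0.0002 clk 2.3 F [-0.5  0.3  0.1] op 0.0859
```

Call:
{"name": "step_arm", "arguments": {"moves": [[[1,0.28,0],0,1],[[1,0.28,0],0,1],[[1,0.28,0],0,1],[[1,0.28,0],0,1]]}}

```text
clock: 2.8
tool_pos: [0.382, -0.1346, 0.2482]
tool_rot: [[-0.005, 1.0, 0.0], [1.0, 0.005, 0.001], [0.001, 0.0, -1.0]]
contact_force: [-0.4, -1.0, 0.1]
opening: 0.086
grip_force: 0.0
```

Call:
{"name": "step_arm", "arguments": {"moves": [[[1,0.28,0],0,1],[[1,0.28,0],0,1],[[1,0.28,0],0,1],[[1,0.28,0],0,1],[[1,0.28,0],0,1]]}}

```text
clock: 3.42
tool_pos: [0.4371, 0.0641, 0.2483]
tool_rot: [[-0.006, 1.0, -0.0], [1.0, 0.006, -0.0], [-0.0, -0.0, -1.0]]
contact_force: [-0.1, -0.3, 0.8]
opening: 0.085
grip_force: 0.0
```

```bash
python3 go.py .4395 .113 .12 1.571
```

```text
at [0.4371 0.0641 0.2483] psi 1.5764 shift [0.245 0.013 0.641] turn 0.0009 clk 3.4 F [-0.1 -0.3  0.8] op 0.085
```

Call:
{"name": "step_arm", "arguments": {"moves": [[[0.245,0.01,0],0,1],[[0.245,0.01,0.3],0,1],[[0.245,0.01,0.5],0,1],[[0.245,0.01,0.7],0,0.2],[[0.245,0.01,0.7],0,0.2],[[0.245,0.01,0.7],0,0.2]]}}

```text
clock: 4.18
tool_pos: [0.4399, 0.1112, 0.1096]
tool_rot: [[-0.002, 1.0, 0.002], [1.0, 0.002, -0.0], [-0.0, 0.002, -1.0]]
contact_force: [0.3, -0.0, 0.9]
opening: 0.0512
grip_force: 0.0
```

```bash
python3 go.py .4395 .113 .037 1.571; python3 - <<'E'
from h import *
for n,b in(("side",(150,180,120,160)),("top",(200,170,100,133))):
    p=manip.read_camera(n);y,x,h,w=b;cv2.imwrite(f"pics/v_{n}.png",cv2.resize(p["img"][y:y+h,x:x+w],None,fx=3,fy=3))
a=cv2.imread("pics/v_side.png");b=cv2.imread("pics/v_top.png");c=np.zeros((360,800,3),np.uint8);c[:,:480]=a;c[:300,480:]=b[:,:320];cv2.imwrite("pics/v.png",c)
E
```

```text
at [0.4399 0.1112 0.1096] psi 1.5731 shift [ 0.009 -0.003  0.363] turn 0.0003 clk 4.2 F [ 0.3 -0.   0.9] op 0.0512
```

View pics/v.png

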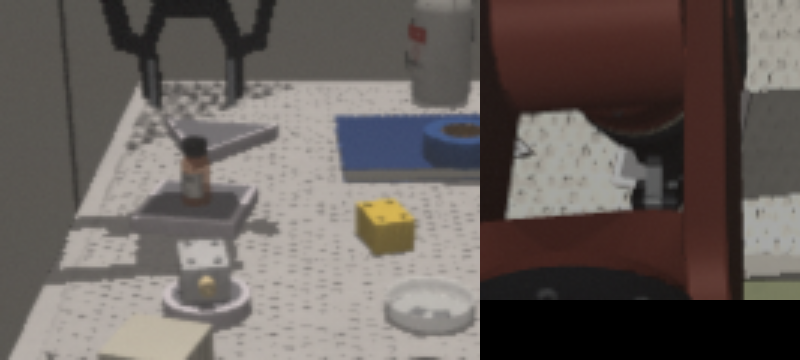

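The side crop shows the open fingers (crop columns 150 and 235) straddling the vial (196), so I'm descending to grip it.

Call:
{"name": "step_arm", "arguments": {"moves": [[[0.01,0,0.18],0,0.2],[[0.01,0,0.36],0,0.2],[[0.01,0,0.36],0,0.2],[[0.01,0,0.36],0,-1],[[0.01,0,0.36],0,-1],[[0.01,0,0.36],0,-1],[[0.01,0,0.36],0,-1],[[0.01,0,0.36],0,-1]], "force": 30}}

```text
clock: 5.28
tool_pos: [0.441, 0.1142, 0.0386]
tool_rot: [[-0.004, 1.0, 0.004], [1.0, 0.004, 0.0], [0.0, 0.004, -1.0]]
contact_force: [-1.3, -0.0, 7.4]
opening: 0.0223
grip_force: 29.5
```

Call:
{"name": "step_arm", "arguments": {"moves": [[[0,0,-0.1],0,-1],[[0,0,-0.25],0,-1],[[0,0,-0.4],0,-1],[[0,0,-0.4],0,-1],[[0,0,-0.4],0,-1]]}}

```text
clock: 5.9
tool_pos: [0.4385, 0.1139, 0.1162]
tool_rot: [[-0.004, 1.0, -0.0], [1.0, 0.004, -0.0], [-0.0, -0.0, -1.0]]
contact_force: [-0.9, -0.7, 0.2]
opening: 0.0221
grip_force: 29.5
```

```bash
python3 go.py .436 .284 .117 1.571
```

```text
at [0.4385 0.1139 0.1162] psi 1.5748 shift [ 0.85  -0.009 -0.004] turn 0.0006 clk 5.9 F [-0.9 -0.7  0.2] op 0.0221
```

Call:
{"name": "step_arm", "arguments": {"moves": [[[0.15,0,0],0,-1],[[0.35,0,0],0,-1],[[0.6,0,0],0,-1],[[0.75,0,0],0,-1],[[0.85,-0.01,0],0,-1],[[0.85,-0.01,0.1],0,-1],[[0.85,-0.01,0.25],0,-1],[[0.85,-0.01,0.33],0,-1],[[0.85,-0.01,0.36],0,-1],[[0.85,-0.01,0.36],0,-1]]}}

```text
clock: 7.15
tool_pos: [0.4361, 0.2837, 0.0442]
tool_rot: [[-0.004, 1.0, -0.0], [1.0, 0.004, -0.0], [-0.0, -0.0, -1.0]]
contact_force: [-1.0, 0.3, -0.8]
opening: 0.0219
grip_force: 29.5
```

```bash
python3 go.py .436 .284 .0395 1.571
```

```text
at [0.4361 0.2837 0.0442] psi 1.5744 shift [ 0.001 -0.001  0.023] turn 0.0005 clk 7.2 F [-1.   0.3 -0.8] op 0.0219
```

Call:
{"name": "step_arm", "arguments": {"moves": [[[0,0,0.015],0,-1],[[0,0,0.025],0,-1],[[0,0,0.025],0,-1],[[0,0,0.025],0,0.2],[[0,0,0.025],0,0.2],[[0,0,0.025],0,0.2],[[0,0,-0.2],0,0.2],[[0,0,-0.5],0,0.2],[[0,0,-0.6],0,0.2],[[-0.5,0,-0.6],0,1],[[-1,0,-0.6],0,1],[[-1,0,-0.6],0,1]]}}

```text
clock: 8.65
tool_pos: [0.4368, 0.095, 0.1647]
tool_rot: [[-0.005, 1.0, 0.001], [1.0, 0.005, -0.0], [-0.0, 0.001, -1.0]]
contact_force: [0.4, -0.4, -0.7]
opening: 0.0854
grip_force: 0.0
```

```bash
python3 go.py .4543 -.236 .16 1.28;python3 - <<'E'
from h import *
p=manip.read_camera("side");print([(r["centre"],r["confidence"],at(p,r["centre"],.04)) for r in manip.recognise(p,"vial")])
E
```

```text
at [0.4368 0.095  0.1647] psi 1.5761 shift [-1.655  0.079  0.024] turn 0.0471 clk 8.7 F [ 0.4 -0.4 -0.7] op 0.0854
[([249.3, 182.7], 0.61, array([0.43588129, 0.30108221, 0.04      ]))]
```

Call:
{"name": "step_arm", "arguments": {"moves": [[[-0.8,0.04,0],0.047,1],[[-0.8,0.04,0],0.047,1],[[-0.8,0.04,0],0.047,1],[[-0.8,0.04,0],0.047,1]]}}

```text
clock: 9.25
tool_pos: [0.446, -0.0649, 0.1646]
tool_rot: [[0.291, 0.957, 0.001], [0.957, -0.291, -0.0], [0.0, 0.001, -1.0]]
contact_force: [0.1, 1.2, -0.3]
opening: 0.0856
grip_force: 0.0
```

```bash
python3 go.py .4543 -.236 .12 1.28
```

```text
at [ 0.446  -0.0649  0.1646] psi 1.2758 shift [-0.806  0.288  0.223] turn -0.0007 clk 9.2 F [ 0.1  1.2 -0.3] op 0.0856
```

Call:
{"name": "step_arm", "arguments": {"moves": [[[-0.8,0.29,0],0,1],[[-0.8,0.29,0],0,1],[[-0.8,0.29,0],0,1],[[-0.8,0.29,0.22],0,1],[[-0.8,0.29,0.22],0,1],[[-0.8,0.29,0.22],0,1]]}}

```text
clock: 10.0
tool_pos: [0.4555, -0.2321, 0.1207]
tool_rot: [[0.286, 0.958, -0.0], [0.958, -0.286, 0.001], [0.0, -0.0, -1.0]]
contact_force: [0.1, -0.5, 0.0]
opening: 0.0853
grip_force: 0.0
```

```bash
python3 go.py .4543 -.236 .055 1.28; python3 - <<'E'
from h import *
p=manip.read_camera("side");cv2.imwrite("pics/c1.png",cv2.resize(p["img"][130:350,130:370],None,fx=2.5,fy=2.5))
E
```

```text
at [ 0.4555 -0.2321  0.1207] psi 1.2812 shift [-0.021 -0.     0.328] turn 0.0002 clk 10.0 F [ 0.1 -0.5  0. ] op 0.0853
```

View pics/c1.png

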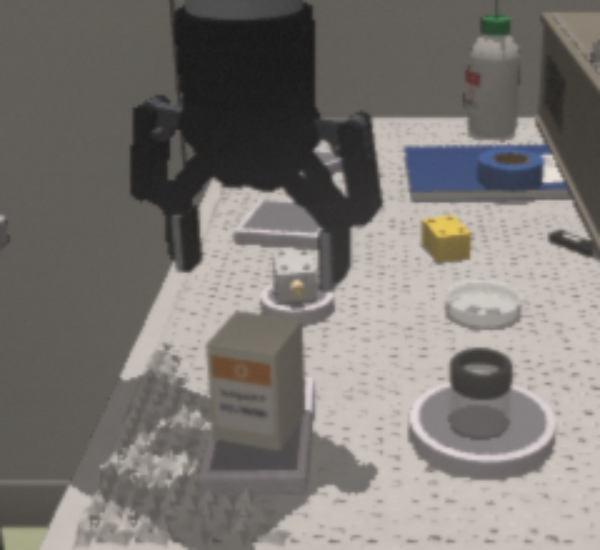

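The fingers are centred over the carton (crop about 255,325), so I'm descending and gripping.

Call:
{"name": "step_arm", "arguments": {"moves": [[[-0.02,0,0.12],0,1],[[-0.02,0,0.25],0,1],[[-0.02,0,0.33],0,1],[[-0.02,0,0.33],0,1],[[-0.02,0,0.33],0,-1],[[-0.02,0,0.33],0,-1],[[-0.02,0,0.33],0,-1],[[-0.02,0,0.33],0,-1],[[-0.02,0,0.33],0,-1]], "force": 30}}

```text
clock: 11.18
tool_pos: [0.4549, -0.2379, 0.0555]
tool_rot: [[0.287, 0.958, 0.002], [0.958, -0.287, -0.001], [-0.001, 0.002, -1.0]]
contact_force: [0.2, 0.5, 6.9]
opening: 0.0447
grip_force: 31.6
```

Call:
{"name": "step_arm", "arguments": {"moves": [[[0,0,-0.1],0,-1],[[0,0,-0.25],0,-1],[[0,0,-0.45],0,-1],[[0,0,-0.6],0,-1],[[0,0,-0.6],0,-1],[[0,0,-0.6],0,-1]]}}

```text
clock: 11.92
tool_pos: [0.453, -0.2367, 0.1729]
tool_rot: [[0.287, 0.958, -0.002], [0.958, -0.287, 0.001], [0.001, -0.002, -1.0]]
contact_force: [-1.0, -0.6, -0.8]
opening: 0.0447
grip_force: 31.0
```

```bash
python3 go.py .4396 .118 .17 1.395; python3 - <<'E'
from h import *
p=manip.read_camera("side");cv2.imwrite("pics/c2.png",cv2.resize(p["img"][100:350,130:370],None,fx=2.3,fy=2.3))
E
```

```text
at [ 0.453  -0.2367  0.1729] psi 1.2794 shift [ 1.679 -0.574  0.017] turn -0.0184 clk 11.9 F [-1.  -0.6 -0.8] op 0.0447
```

View pics/c2.png

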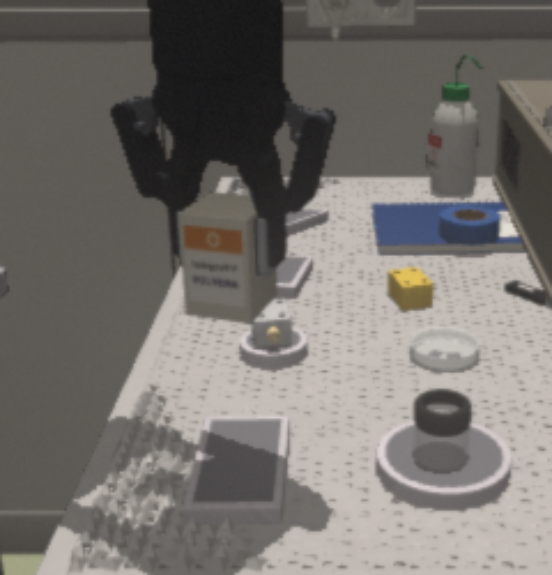

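Call:
{"name": "step_arm", "arguments": {"moves": [[[0.15,-0.05,0],0,-1],[[0.4,-0.14,0],0,-1],[[0.7,-0.24,0],0,-1],[[0.9,-0.3,0],0,-1],[[0.9,-0.3,0],0,-1],[[0.9,-0.3,0],0,-1]]}}

```text
clock: 12.72
tool_pos: [0.4475, -0.0478, 0.1731]
tool_rot: [[0.287, 0.958, -0.002], [0.958, -0.287, -0.0], [-0.001, -0.002, -1.0]]
contact_force: [-0.9, -0.7, -0.3]
opening: 0.0448
grip_force: 31.0
```

```bash
python3 go.py .439 .116 .12 1.395
```

```text
at [ 0.4475 -0.0478  0.1731] psi 1.2801 shift [ 0.772 -0.275  0.266] turn -0.0183 clk 12.7 F [-0.9 -0.7 -0.3] op 0.0448
```

Call:
{"name": "step_arm", "arguments": {"moves": [[[0.15,-0.05,0],-0.005,-1],[[0.4,-0.14,0],-0.01,-1],[[0.65,-0.23,0],-0.018,-1],[[0.77,-0.275,0],-0.018,-1],[[0.77,-0.275,0.1],-0.018,-1],[[0.77,-0.275,0.25],-0.018,-1],[[0.77,-0.275,0.4],-0.018,-1],[[0.77,-0.275,0.5],-0.018,-1],[[0.77,-0.275,0.55],-0.018,-1],[[0.77,-0.275,0.55],-0.018,-1],[[0.77,-0.275,0.55],-0.018,-1]]}}

```text
clock: 14.1
tool_pos: [0.4407, 0.1154, 0.0651]
tool_rot: [[0.178, 0.984, 0.002], [0.984, -0.178, 0.0], [0.0, 0.002, -1.0]]
contact_force: [0.2, -0.5, -0.1]
opening: 0.0446
grip_force: 31.0
```

```bash
python3 go.py .439 .116 .056 1.395
```

```text
at [0.4407 0.1154 0.0651] psi 1.3919 shift [ 0.001 -0.009  0.045] turn -0.0005 clk 14.1 F [ 0.2 -0.5 -0.1] op 0.0446
```

Call:
{"name": "step_arm", "arguments": {"moves": [[[0,-0.01,0.02],0,-1],[[0,-0.01,0.045],0,-1],[[0,-0.01,0.046],0,-1],[[0,-0.01,0.046],0,1],[[0,-0.01,0.046],0,1],[[0,-0.01,0.046],0,1],[[0,-0.01,0.046],0,1],[[0,-0.01,-0.2],0,1],[[0,-0.01,-0.45],0,1],[[0,-0.01,-0.5],0,1],[[-0.3,0,-0.5],0,1],[[-0.6,0,-0.5],0,1]]}}

```text
clock: 15.6
tool_pos: [0.4178, -0.0031, 0.1639]
tool_rot: [[0.174, 0.985, -0.0], [0.985, -0.174, -0.0], [-0.0, -0.0, -1.0]]
contact_force: [1.4, -1.0, 0.0]
opening: 0.0857
grip_force: 0.0
```

```bash
python3 go.py .4600 -.043 .12 1.716
```

```text
at [ 0.4178 -0.0031  0.1639] psi 1.3957 shift [-0.16   0.242  0.219] turn -0.051 clk 15.6 F [ 1.4 -1.   0. ] op 0.0857
```

Call:
{"name": "step_arm", "arguments": {"moves": [[[-0.16,0.24,0],-0.051,0.4],[[-0.16,0.24,0.15],-0.051,0.4],[[-0.16,0.24,0.36],-0.051,0.4],[[-0.16,0.24,0.36],-0.051,0.4],[[-0.16,0.24,0.36],-0.051,0.4]]}}

```text
clock: 16.23
tool_pos: [0.4601, -0.0423, 0.0927]
tool_rot: [[-0.142, 0.99, -0.0], [0.99, 0.142, 0.0], [0.0, -0.0, -1.0]]
contact_force: [0.3, 0.0, -0.2]
opening: 0.0601
grip_force: 0.0
```

```bash
python3 go.py .4600 -.043 .037 1.716; python3 - <<'E'
from h import *
p=manip.read_camera("side");cv2.imwrite("pics/a1.png",cv2.resize(p["img"][130:330,150:350],None,fx=3,fy=3))
E
```

```text
at [ 0.4601 -0.0423  0.0927] psi 1.7131 shift [-0.003 -0.001  0.278] turn -0.0005 clk 16.2 F [ 0.3  0.  -0.2] op 0.0601
```

View pics/a1.png

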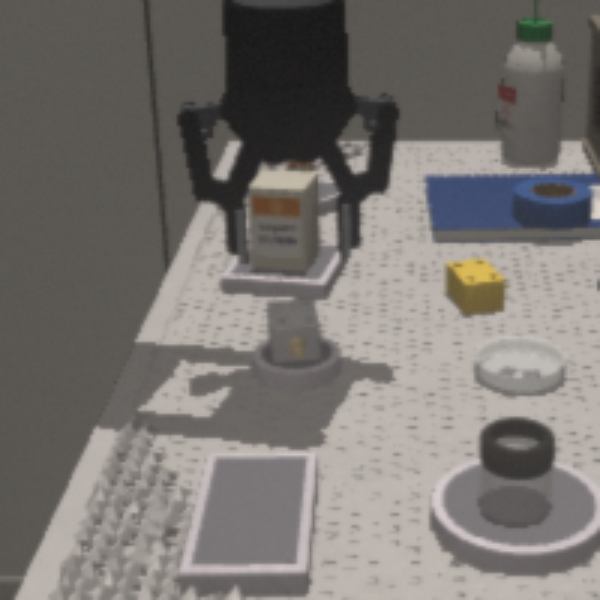

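The carton stands on the square plate, and the fingers are centred over the grey adapter (crop 295,335).

Call:
{"name": "step_arm", "arguments": {"moves": [[[0,0,0.1],0,0.4],[[0,0,0.22],0,0.4],[[0,0,0.29],0,0.4],[[0,0,0.29],0,0.4],[[0,0,0.29],0,-1],[[0,0,0.29],0,-1],[[0,0,0.29],0,-1],[[0,0,0.29],0,-1],[[0,0,0.29],0,-1]], "force": 50}}

```text
clock: 17.4
tool_pos: [0.4614, -0.0427, 0.0356]
tool_rot: [[-0.142, 0.99, 0.003], [0.99, 0.142, -0.001], [-0.001, 0.003, -1.0]]
contact_force: [-0.1, -0.5, 6.3]
opening: 0.031
grip_force: 51.2
```

```bash
python3 go.py .4536 -.232 .0355 1.59
```

```text
at [ 0.4614 -0.0427  0.0356] psi 1.713 shift [-0.931 -0.173  0.001] turn 0.0196 clk 17.4 F [-0.1 -0.5  6.3] op 0.031
```

Call:
{"name": "step_arm", "arguments": {"moves": [[[0,0,-0.1],0,-1],[[0,0,-0.25],0,-1],[[0,0,-0.4],0,-1],[[0,0,-0.4],0,-1],[[0,0,-0.4],0,-1]]}}

```text
clock: 18.02
tool_pos: [0.459, -0.0422, 0.1132]
tool_rot: [[-0.142, 0.99, -0.002], [0.99, 0.142, 0.0], [0.001, -0.002, -1.0]]
contact_force: [0.1, -0.1, -0.5]
opening: 0.0308
grip_force: 50.5
```

```bash
python3 go.py .4536 -.232 .115 1.59; cat > m3.py <<'E'
exec(open("m2.py").read().split("a=[]")[0].replace('J=[','J0=[',1).replace("G=[","J=[j for j in J0 if j[0] in NM]\nG=[",1).replace("(0,.006)","(0,.009)"),{"NM":("oblong",)})
E
python3 m3.py
```

```text
at [ 0.459  -0.0422  0.1132] psi 1.713 shift [-0.936 -0.161 -0.009] turn 0.0196 clk 18.0 F [ 0.1 -0.1 -0.5] op 0.0308
oblong [ 0.4535 -0.2318  0.0169  0.0065] -35.6 [ 0.453  -0.2334  0.023   0.0064] -39.1 [ 0.4536 -0.2322  0.0161  0.0064] -73.6
```

Call:
{"name": "step_arm", "arguments": {"moves": [[[-0.15,-0.025,0],0.005,-1],[[-0.4,-0.07,0],0.01,-1],[[-0.65,-0.11,0],0.02,-1],[[-0.85,-0.15,0],0.02,-1],[[-0.908,-0.158,0],0.02,-1],[[-0.908,-0.158,0],0.02,-1],[[-0.908,-0.158,0.15],0.02,-1],[[-0.908,-0.158,0.27],0.02,-1],[[-0.908,-0.158,0.35],0.02,-1],[[-0.908,-0.158,0.36],0.02,-1],[[-0.908,-0.158,0.36],0.02,-1]]}}

```text
clock: 19.5
tool_pos: [0.4549, -0.2264, 0.0427]
tool_rot: [[-0.017, 1.0, 0.001], [1.0, 0.017, -0.0], [-0.0, 0.001, -1.0]]
contact_force: [-0.4, 0.4, -0.1]
opening: 0.0304
grip_force: 50.4
```

```bash
python3 go.py .4536 -.2265 .036 1.589
```

```text
at [ 0.4549 -0.2264  0.0427] psi 1.588 shift [-0.    -0.007  0.034] turn -0.0002 clk 19.5 F [-0.4  0.4 -0.1] op 0.0304
```

Call:
{"name": "step_arm", "arguments": {"moves": [[[0,-0.006,0.015],0,-1],[[0,-0.006,0.034],0,-1],[[0,-0.006,0.035],0,-1],[[0,-0.006,0.035],0,0.4],[[0,-0.006,0.035],0,0.4],[[0,-0.006,0.035],0,0.4],[[0,-0.006,0.035],0,0.4],[[0,-0.006,-0.2],0,0.4],[[0,-0.006,-0.5],0,0.4],[[0,-0.006,-0.6],0,1],[[0.4,-0.05,-0.65],0,1],[[0.8,-0.05,-0.65],0,1]], "force": 30}}

```text
clock: 21.0
tool_pos: [0.4435, -0.1022, 0.1727]
tool_rot: [[-0.014, 1.0, 0.003], [1.0, 0.014, -0.001], [-0.001, 0.003, -1.0]]
contact_force: [-0.0, 1.7, 0.3]
opening: 0.0853
grip_force: 0.0
```

Call:
{"name": "step_arm", "arguments": {"moves": [[[0.3,-0.05,0],0,1],[[0.6,-0.05,0],0,1],[[0.9,-0.05,0],0,1],[[0.9,-0.05,0],0,1]]}}

```text
clock: 21.5
tool_pos: [0.4294, 0.0808, 0.1715]
tool_rot: [[-0.024, 1.0, 0.0], [1.0, 0.024, 0.001], [0.001, 0.0, -1.0]]
contact_force: [-0.4, -0.2, -0.9]
opening: 0.0851
grip_force: 0.0
```

```bash
python3 go.py .436 .284 .11 1.571; sed -i 's/("oblong",)/("small",)/' m3.py; python3 m3.py
```

```text
at [0.4294 0.0808 0.1715] psi 1.5947 shift [1.015 0.057 0.309] turn 0.0038 clk 21.5 F [-0.4 -0.2 -0.9] op 0.0851
small [ 0.4596 -0.0484  0.      0.0074] -24.2 [ 0.4596 -0.0485  0.      0.0074] -25.1 [ 0.4596 -0.0484  0.      0.0073] -49.3
```

Call:
{"name": "step_arm", "arguments": {"moves": [[[0.3,0.02,0],0.003,0.2],[[0.6,0.04,0],0.003,0.2],[[0.9,0.05,0],0.003,0.2],[[1,0.05,0],0.003,0.2],[[1,0.05,0.3],0.003,0.2],[[1,0.05,0.3],0.003,0.2],[[1,0.05,0.3],0.003,0.2]]}}

```text
clock: 22.48
tool_pos: [0.4378, 0.276, 0.1121]
tool_rot: [[0.004, 1.0, 0.0], [1.0, -0.004, -0.0], [-0.0, 0.0, -1.0]]
contact_force: [0.5, 1.1, 0.4]
opening: 0.0515
grip_force: 0.0
```

```bash
python3 go.py .436 .284 .0385 1.571; python3 - <<'E'
from h import *
p=manip.read_camera("side");cv2.imwrite("pics/v2.png",cv2.resize(p["img"][110:310,160:360],None,fx=3,fy=3))
E
```

```text
at [0.4378 0.276  0.1121] psi 1.5663 shift [ 0.04  -0.009  0.368] turn -0.0007 clk 22.5 F [0.5 1.1 0.4] op 0.0515
```

View pics/v2.png

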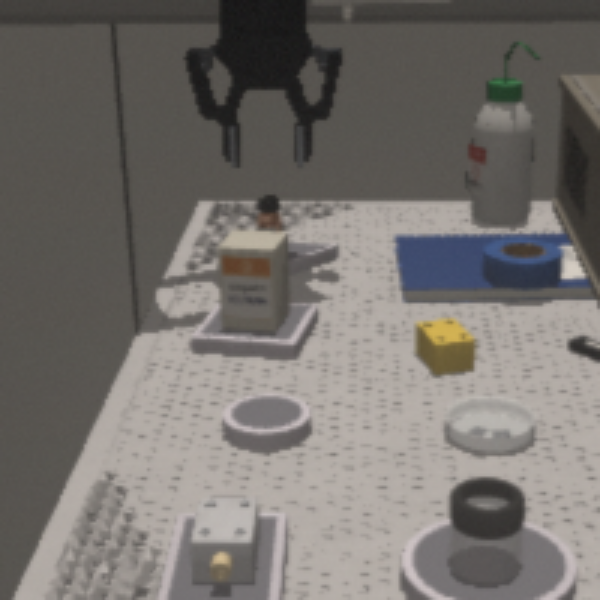

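The vial (crop 268,212) is standing between the finger columns and the adapter is on the oblong plate. Re-gripping the vial.

Call:
{"name": "step_arm", "arguments": {"moves": [[[0.04,-0.008,0],0,0.2],[[0.04,-0.008,0.18],0,0.2],[[0.04,-0.008,0.36],0,0.2],[[0.04,-0.008,0.365],0,0.2],[[0.04,-0.008,0.365],0,-1],[[0.04,-0.008,0.365],0,-1],[[0.04,-0.008,0.365],0,-1],[[0.04,-0.008,0.365],0,-1],[[0.04,-0.008,0.365],0,-1]], "force": 30}}

```text
clock: 23.65
tool_pos: [0.4372, 0.2863, 0.0408]
tool_rot: [[0.002, 1.0, 0.004], [1.0, -0.002, 0.002], [0.002, 0.004, -1.0]]
contact_force: [0.4, 0.5, 6.4]
opening: 0.0222
grip_force: 29.8
```

Call:
{"name": "step_arm", "arguments": {"moves": [[[0,0,-0.1],0,-1],[[0,0,-0.3],0,-1],[[0,0,-0.5],0,-1],[[0,0,-0.7],0,-1],[[-0.1,0,-0.7],0,-1],[[-0.35,0,-0.7],0,-1],[[-0.6,0,-0.7],0,-1],[[-0.85,0,-0.7],0,-1],[[-0.9,0,-0.7],0,-1],[[-0.9,0,-0.7],0,-1]]}}

```text
clock: 24.9
tool_pos: [0.4342, 0.1047, 0.1777]
tool_rot: [[0.004, 1.0, -0.001], [1.0, -0.004, 0.0], [0.0, -0.001, -1.0]]
contact_force: [0.9, 0.1, 0.3]
opening: 0.0219
grip_force: 29.5
```

```bash
python3 go.py .4596 -.0484 .0395 1.571
```

```text
at [0.4342 0.1047 0.1777] psi 1.5663 shift [-0.765  0.131  0.691] turn -0.0007 clk 24.9 F [0.9 0.1 0.3] op 0.0219
```

Call:
{"name": "step_arm", "arguments": {"moves": [[[-0.15,0.03,0],0,-1],[[-0.4,0.07,0],0,-1],[[-0.65,0.12,0],0,-1],[[-0.765,0.13,0],0,-1],[[-0.765,0.13,0],0,-1],[[-0.765,0.13,0.2],0,-1],[[-0.765,0.13,0.4],0,-1],[[-0.765,0.13,0.57],0,-1],[[-0.765,0.13,0.65],0,-1],[[-0.765,0.13,0.65],0,-1],[[-0.765,0.13,0.65],0,-1]]}}

```text
clock: 26.28
tool_pos: [0.4619, -0.0476, 0.0497]
tool_rot: [[0.002, 1.0, 0.002], [1.0, -0.002, -0.0], [-0.0, 0.002, -1.0]]
contact_force: [1.6, 0.0, 0.2]
opening: 0.0221
grip_force: 29.5
```

```bash
python3 go.py .4596 -.0484 .041 1.571
```

```text
at [ 0.4619 -0.0476  0.0497] psi 1.5692 shift [-0.004 -0.011  0.044] turn -0.0003 clk 26.3 F [1.6 0.  0.2] op 0.0221
```

Call:
{"name": "step_arm", "arguments": {"moves": [[[-0.003,-0.007,0.015],0,-1],[[-0.003,-0.007,0.03],0,-1],[[-0.003,-0.007,0.042],0,-1],[[-0.003,-0.007,0.042],0,-1],[[-0.003,-0.007,0.042],0,0.2],[[-0.003,-0.007,0.042],0,0.2],[[-0.003,-0.007,0.042],0,0.2],[[-0.003,-0.007,-0.15],0,0.2],[[-0.003,-0.007,-0.4],0,0.2],[[-0.003,-0.007,-0.6],0,0.2],[[-0.003,-0.007,-0.7],0,0.2]]}}

```text
clock: 27.65
tool_pos: [0.4605, -0.0487, 0.1913]
tool_rot: [[0.002, 1.0, 0.004], [1.0, -0.002, -0.001], [-0.001, 0.004, -1.0]]
contact_force: [0.4, 0.6, -0.5]
opening: 0.0512
grip_force: 0.0
```

Call:
{"name": "step_arm", "arguments": {"moves": [[[-0.3,-0.12,0],0,0.2],[[-0.6,-0.24,0],0,0.2],[[-0.9,-0.37,0],0,0.2],[[-1,-0.45,0],0,0.2],[[-1,-0.5,0],0,0.2],[[-1,-0.5,0],0,0.2]]}}

```text
clock: 28.4
tool_pos: [0.3581, -0.2473, 0.188]
tool_rot: [[0.003, 1.0, -0.0], [1.0, -0.003, 0.001], [0.001, -0.0, -1.0]]
contact_force: [-0.4, 0.8, 0.4]
opening: 0.0512
grip_force: 0.0
```

Call:
{"name": "step_arm", "arguments": {"moves": [[[-0.3,-0.1,0],0,0.2],[[-0.6,-0.2,0],0,0.2],[[-0.9,-0.3,0],0,0.2],[[-0.9,-0.3,0],0,0.2],[[-0.9,-0.3,0],0,0.2]]}}

```text
clock: 29.02
tool_pos: [0.299, -0.4267, 0.1879]
tool_rot: [[0.001, 1.0, -0.0], [1.0, -0.001, 0.002], [0.002, -0.0, -1.0]]
contact_force: [-0.6, -0.2, -0.6]
opening: 0.0512
grip_force: 0.0
```

```bash
cat > m4.py <<'E'
from fit import *
np.set_printoptions(precision=4,suppress=True)
pt=manip.read_camera("top");psd=manip.read_camera("side")
for n,s,z,x0,yw,sg in [("carton",rect(.045,.045),.082,(.4396,.118),(-.5,.3),-1),("loupe",circ(.0195),.056,(.592,-.228),(0,1e-6),1),
("adapterblock",rect(.032,.045),.040,(.4536,-.2265),(-.3,.3),-1),("vial",circ(.010),.066,(.46,-.048),(0,1e-6),1)]:
    print(n,*[fit(ps,s,z,x0,.012,yw,sg)[0] for ps in ([pt],[psd],[pt,psd])])
a=cv2.resize(pt["img"][130:280,130:445],None,fx=1.75,fy=1.75);b=cv2.resize(psd["img"][130:350,170:400],None,fx=1.5,fy=1.5)
c=np.zeros((600,560,3),np.uint8);c[:a.shape[0],:a.shape[1]]=a;c[265:265+b.shape[0],:b.shape[1]]=b[:335];cv2.imwrite("pics/end.png",c)
E
python3 m4.py; python3 go.py 0.35 -.5 .2 1.57
```

```text
carton [ 0.4386  0.1161 -0.1727] [ 0.4397  0.1137 -0.0091] [ 0.4387  0.116  -0.155 ]
loupe [ 0.5915 -0.2268  0.    ] [ 0.5924 -0.2349  0.    ] [ 0.5925 -0.2279  0.    ]
adapterblock [ 0.4543 -0.2245  0.0162] [ 0.4545 -0.2288  0.054 ] [ 0.4543 -0.226   0.0164]
vial [ 0.4599 -0.0506  0.    ] [ 0.4608 -0.0589  0.    ] [ 0.4615 -0.0543  0.    ]
at [ 0.2992 -0.426   0.188 ] psi 1.5708 shift [-0.37   0.254 -0.061] turn 0.0001 clk 29.1 F [ 0.4 -0.5 -0.7] op 0.051
```

View pics/end.png

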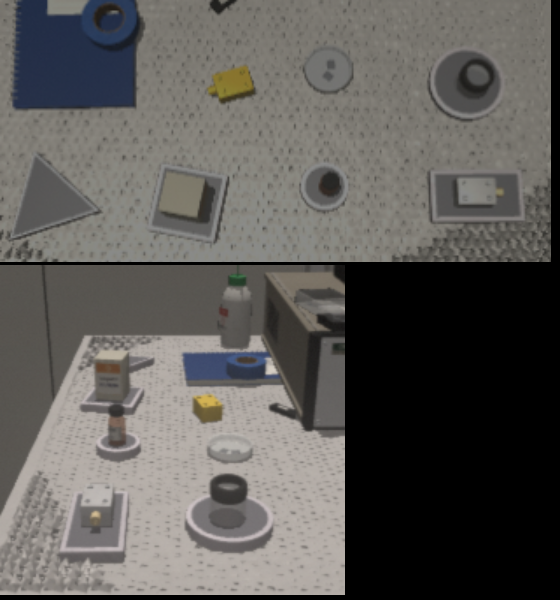

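All four things stand upright and centred on their own plates, to within about 2–3 mm. The triangle is empty, the petri dish is where it was, and the arm is clear.

```bash
python3 -c "
from station import manip
print(manip.finish_job())"
```

```text
the job is handed in; nothing more can be done
None
```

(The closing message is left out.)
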